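# Lay out the cooler and parts for a PC rebuild

## Task

Lay the parts out for the rebuild: set the heat sink fins-up, centred and square, on the processor of the green board, and the fan flat, centred and square, on top of the heat sink. Stand the screw jar in the middle of the grey rest in front of the power supply (on the robot's side of it), and lay the stick drive flat in the middle of the grey rest in front of the drive cage. Keep each part the same way up as it starts (which way the drive points does not matter), let go of everything and leave it all at rest.

Things in the scene. Friction and masses are not known exactly. Their poses are not given: they have to be found in the camera images.
- heatsink_mid (a point): The heat sink: square bare-aluminium block with a flat base and upright parallel fins, 56 x 56 mm and 30 mm high, about 160 g, loose, standing fins-up on the table. The point is its centre, half-way up (15 mm above its underside); x and y run along its sides (x along the fins), z is up. The fins are rigid and may be gripped on any pair of opposite sides; the fin tips make a flat top.
- fan_mid (a point): The fan: square black frame with a grey rotor (which does not turn), 50 x 50 mm and 20 mm high, about 50 g, loose, lying flat. The point is its centre, half-way up (10 mm above its underside); x and y run along its sides, z is up.
- jar_mid (a point): The screw jar: closed round clear jar with a steel lid, 48 mm across and 55 mm high, about 110 g, loose, standing upright. The point is its centre, half-way up (27.5 mm above its underside); z is up along its axis.
- drive_mid (a point): The stick drive: dark flat finned bar with a brass contact end, 80 mm long, 24 mm wide and 12 mm thick, about 60 g, loose, lying flat. The point is its centre, half-way up (6 mm above its underside); x runs along its length, y across its 24 mm width, z is up.
- processor (a point): The processor: bare square steel plate, 42 x 42 mm, in the middle of the green main board (170 x 170 mm on black foam, fixed to the table). The point is the centre of the plate's top face, 18 mm above the table; x and y run along its sides and the board's, z is up. The board's face is 12 mm above the table; its other parts stand 65 mm or more from the processor's centre, the highest (connector block along the edge on the +x side) 36 mm above the table.
- pad_a: A grey square foam rest, 90 x 90 x 10 mm, fixed to the table, one of two that look alike and are told apart only by what stands behind them. Origin: centre of its underside (on the table, z = 0); its top is 10 mm above. z is up. This is the rest in front of the power supply (a fixed closed steel box 100 x 125 mm, 64 mm high, with a round fan grille on top), whose centre stands about 16 cm behind the centre of the rest, seen from the robot (towards +x).
- pad_b: A grey square foam rest, 90 x 90 x 10 mm, fixed to the table, one of two that look alike and are told apart only by what stands behind them. Origin: centre of its underside (on the table, z = 0); its top is 10 mm above. z is up. This is the rest in front of the drive cage (a fixed open dark steel frame 120 x 108 mm, 90 mm high, with flat disk drives seen inside), whose centre stands about 16 cm behind the centre of the rest, seen from the robot (towards +x).
There are look-alikes about, which are no part of the job. Of the things like the part that bears jar_mid, leave any that is orange; of the rest the larger one is meant.

How it is judged (in metres and radians):
At the end, for the whole second after the job is handed in: Heat sink on the processor and fan on the heat sink: centres within 10 mm, square within 15 deg (any quarter turn). Jar on the rest before the power supply, drive on the rest before the cage: centres within 15 mm. All upright as at the start (0.1 rad), height within 4 mm, at rest (under 0.02 m/s) (horizontal distance between heatsink_mid and processor below 0.01 m and z of heatsink_mid in the frame of processor between 0.011 and 0.019 m and angle between each of heatsink_mid, fan_mid, jar_mid, drive_mid's own z axis and vertical below 0.1 rad and (angle between the x axis of heatsink_mid and the x axis of processor, either way round below 0.26 rad or angle between the x axis of heatsink_mid and the y axis of processor, either way round below 0.26 rad) and horizontal distance between fan_mid and heatsink_mid below 0.01 m and z of fan_mid in the frame of heatsink_mid between 0.021 and 0.029 m and (angle between the x axis of fan_mid and the x axis of heatsink_mid, either way round below 0.26 rad or angle between the x axis of fan_mid and the y axis of heatsink_mid, either way round below 0.26 rad) and horizontal distance between jar_mid and pad_a below 0.015 m and z of jar_mid in the frame of pad_a between 0.0335 and 0.0415 m and horizontal distance between drive_mid and pad_b below 0.015 m and z of drive_mid in the frame of pad_b between 0.012 and 0.02 m and linear speed of each of heatsink, fan, jar, drive below 0.02 m/s); the robot touches nothing.
It also fails if it takes over 106 s, if anything falls off the work surface, if the arm or the gripper's body presses on something with over 40 N, if the wrist force passes 120 N, or if a joint passes its speed limit or range.

## Robot

A 6-joint arm with a two-finger parallel gripper is mounted at the origin on the work surface. World frame = base frame: x ahead of the robot, y to its left, z up, the work surface at z = 0. Lengths are in mm, angles in rad, forces in N, time in s.
With the tool pointing down it reaches from about 275 to 725 mm from the base axis. Payload 5.6 kg.
Tool frame: the origin (TCP) lies between the finger pads; the fingertips stand ctrl.nose_length ahead of it and the grasp point (between the pads) lies 3 mm ahead of it (ctrl.nose_length is the distance from the TCP to the fingertips, in mm); z points along the fingers, y is the line along which they close (so a half turn about z gives the same grasp; the last joint's range is limited). The gripper opens to 85 mm and grips with 20 to 120 N. Pads are 22 mm wide; open, the fingers measure 114 mm over their backs; the gripper's body (76 mm by 85 mm) begins 54 mm behind the grasp point. The pads swing forward as they close: fully open they stand 13 mm farther back than shut.
Start: joints at [-0.938, 0.255, 0.108, 0, -1.424, -0.285], TCP at [187.476, -517.055, 253.283] pointing down, gripper open.
Joint ranges: [-2.95, 2.95], [-1.21, 1.97], [-1.09, 1.5], [-2.87, 1.71], [-2.94, -0.07], [-3.05, 3.05]. Speed limits (rad/s): [2.57, 2.57, 3.14, 3.14, 3.14, 3.14].

## Interface

Orientations are given as a unit quaternion [x, y, z, w].
In Python, from bench import ctrl gives the robot as it stands.
- The arm moves only by the tool move_arm, never from a script. Its argument "moves" is a list that holds one entry, the list of rows, each a list of 7 numbers: the closure, from 0 (fully open) to 1 (shut), then the shift along the tool's x, y, z scaled (see below), then the turn, a rotation vector about the tool's x, y, z scaled (see below). In form: [[[grip, tx, ty, tz, ax, ay, az], ...]]. A call has 1 to 12 rows; each row is the pose to reach, as a shift and turn from the pose commanded when the call began, along the tool's axes at that moment, turning the shorter way round; what a row does not reach only later rows make up. The controller multiplies each number of a shift by 100 cm and each number of a turn by 360 degrees. A row lasts 1/12 s, in which the tool goes at most 41.7 mm and 7.16 degrees, less where a joint would pass 70% of its speed; a pose out of reach is approached as far as the arm can. A call with a number of a shift or a turn outside -1 to 1 is refused whole. A call with a gripper value outside its range is refused whole. The fingers move at their own pace and stop on an object; "newtons" is the grip in N (left out, the last holds). Time passes only in rows, so rows that repeat a pose let the fingers close. It gives the time, the measured TCP pose, the force, the opening and the grip force at its end, in the units of the state.
- ctrl.state(): the state, without advancing time (a new reading comes with each control period).
- ctrl.capture(name): name is "scene" or "top" or "wrist"; returns a dict with "color" (384x512x3 uint8, red, green, blue), "range_z" (384x512 float32, mm along the optical axis (not along the pixel's ray), 0 where there is no reading), "mtx" (3x3 intrinsics, pixels), "dist" ([k1, k2, p1, p2, k3] as OpenCV has them; the pictures are not rectified), "camera_from_world" (4x4, takes a point from world to camera coordinates); the wrist camera has in their place "mount" (4x4, takes a point from camera to tool coordinates, whose origin is the TCP and whose axes are the flange's). Camera axes: x right, y up, looking along -z (the intrinsics and any distortion apply to the point x, -y, -z); pixel columns grow to the right and rows downward; lengths in mm; the calibration is good to about 2 mm. A picture is of the moment at which its call begins: read the wrist's pose just before it.
- ctrl.hand_in(): hands the job in; it is judged then, once.
The state is a dict: "time": time; "joints": joint angles; "joint_vel": joint speeds; "effort": joint torques, N m; "ee_pos": TCP position; "ee_rot": TCP orientation; "force": force on the tool from outside, world axes, zero at the start; "torque": the same for the moment, N m; "gripper_width": finger opening in mm; "grasp_force": force on a finger pad.
Only numpy, scipy, OpenCV 4.12 (cv2) and the standard library are available. Lean on these libraries where they do the work, as an engineer would, in place of code of your own. Each camera call takes 0.05 s, during which the arm holds its last target. There are 200 camera calls.

## Working session

There is one attempt and no reset: what is moved stays moved. The work goes in short steps, Python scripts to look and compute and a tool call to move; the robot and the scene stay as the last step left them, time stands still between calls to the robot, and variables do not carry over. Pictures are saved under pics/ and viewed, at most 14 in all, crops included, and the job is handed in when it is done.

Besides the shell and the picture viewer there is one more tool, called after "Call:" in YAML: its name, and indented under it one key for each argument. move_arm: Moves the arm, as the interface text tells. Shifts and turns lie within -1 to 1; 1 stands for 100 cm of shift or 360 degrees of turn. Its arguments: {"type":"object","properties":{"moves":{"type":"array","items":{"type":"array","items":{"type":"array","items":{"type":"number"}}}},"newtons":{"type":"number"}},"required":["moves"]}

```bash
mkdir -p pics; ls; cat > h.py <<'E'
import numpy as np, cv2
from bench import ctrl
def cap(n):
    c=ctrl.capture(n); np.savez('pics/last_%s.npz'%n,**c); return c
E
python3 - <<'E'
from h import *
s=ctrl.state(); print({k:np.round(v,3).tolist() for k,v in s.items()}, ctrl.nose_length)
for n in('top','scene'):
    c=cap(n); cv2.imwrite(f'pics/{n}0.png',cv2.resize(c['color'][:,:,::-1],(800,600),interpolation=cv2.INTER_CUBIC))
    M=c['camera_from_world']; print(n,c['mtx'].round(1).tolist(),c['dist'],M.round(3).tolist(), (-M[:3,:3].T@M[:3,3]).round(0), (c['range_z']>0).mean())
E
```

```text
pics
{'time': 0.0, 'joints': [-0.938, 0.256, 0.107, -0.0, -1.424, -0.285], 'joint_vel': [0.0, -0.001, 0.001, -0.002, 0.0, 0.0], 'effort': [0.001, -38.662, 23.794, 5.365, -0.006, 0.0], 'ee_pos': [187.364, -516.61, 252.395], 'ee_rot': [-0.173, 0.985, 0.001, -0.0], 'force': [0.628, -0.389, 0.278], 'torque': [-0.015, 0.002, 0.045], 'grasp_force': 0.0, 'gripper_width': 85.87} 22.0
top [[393.4, 0.0, 257.4], [0.0, 393.4, 188.8], [0.0, 0.0, 1.0]] [-0.08687267  0.          0.          0.          0.        ] [[0.01, -1.0, 0.01, -17.01], [0.995, 0.011, 0.1, -499.509], [-0.1, 0.009, 0.995, -962.2], [0.0, 0.0, 0.0, 1.0]] [ 401.   -2. 1007.] 0.9959767659505209
scene [[437.9, 0.0, 264.3], [0.0, 437.9, 193.5], [0.0, 0.0, 1.0]] [-0.08810394  0.          0.          0.          0.        ] [[-0.267, 0.964, -0.003, 124.796], [-0.799, -0.219, 0.56, 366.976], [0.539, 0.152, 0.829, -1686.707], [0.0, 0.0, 0.0, 1.0]] [1235.  216. 1193.] 0.9960784912109375
```

View pics/top0.png

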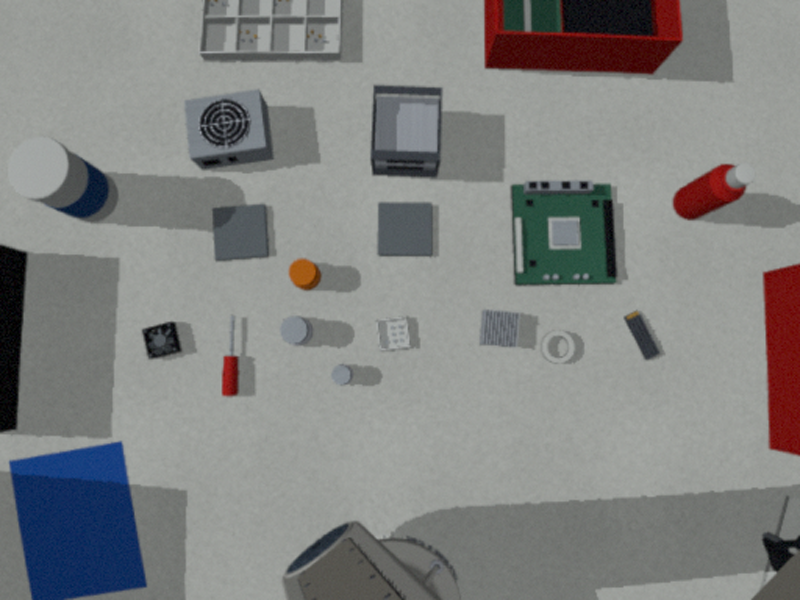

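View pics/scene0.png

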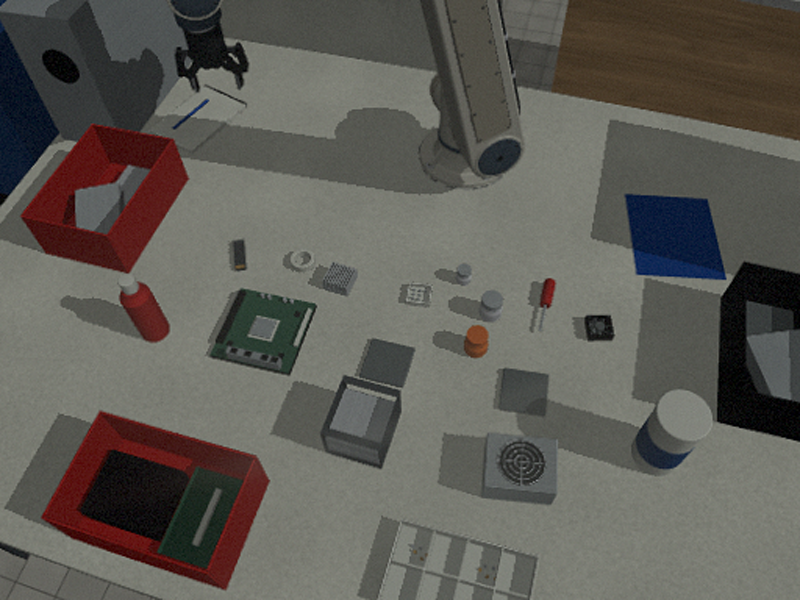

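Top view: the fan is at (161,340), the heat sink at (500,328), the drive at (642,335), the processor at (565,233), pad_a at (240,232) below the PSU's fan grille, and pad_b at (405,229) below the cage. There are three jars: orange (305,274), large steel-lid (296,330) and small (342,375). Orange is excluded, so the larger of the other two, at (296,330), is meant. I'll confirm that in a crop and measure.

```bash
cat >> h.py <<'E'
def ray(c,uv,z,T=None):
    """pixels (N,2) -> world points on plane z (mm); T = world_from_camera"""
    if T is None: T=np.linalg.inv(c['camera_from_world'])
    p=cv2.undistortPoints(np.float64(uv).reshape(-1,1,2),c['mtx'],c['dist']).reshape(-1,2)
    d=np.c_[p[:,0],-p[:,1],-np.ones(len(p))]@T[:3,:3].T
    o=T[:3,3]; return o+d*((z-o[2])/d[:,2])[:,None]
def cloud(c,T=None):
    if T is None: T=np.linalg.inv(c['camera_from_world'])
    h,w=c['range_z'].shape; v,u=np.mgrid[:h,:w]
    p=cv2.undistortPoints(np.float64(np.c_[u.ravel(),v.ravel()]).reshape(-1,1,2),c['mtx'],c['dist']).reshape(-1,2)
    r=c['range_z'].ravel()[:,None]
    return ((np.c_[p[:,0],-p[:,1],-np.ones(len(p))]*r)@T[:3,:3].T+T[:3,3]).reshape(h,w,3)
def rect(mask,c,z,T=None):
    n,l,st,_=cv2.connectedComponentsWithStats(mask.astype(np.uint8))
    k=1+np.argmax(st[1:,4]); ct=max(cv2.findContours((l==k).astype(np.uint8),0,1)[0],key=cv2.contourArea).reshape(-1,2)
    P=ray(c,ct,z,T)[:,:2]; (x,y),(a,b),ang=cv2.minAreaRect(P.astype(np.float32))
    return np.round([x,y,a,b,ang,st[k,4]],1), P
E
python3 - <<'E'
from h import *
c=dict(np.load('pics/last_top.npz')); X=cloud(c); Z=X[...,2]; s=.64
its=dict(fan=(161,340,20,30),sink=(500,328,30,30),jar=(296,330,55,28),small=(342,375,30,20),orange=(305,274,50,25),drive=(642,335,12,30),cpu=(565,233,18,32),pada=(240,232,10,36),padb=(405,229,10,36))
for n,(u,v,h,r) in its.items():
    u,v,r=int(u*s),int(v*s),int(r*s*1.1)
    m=np.zeros(Z.shape,bool); w=Z[v-r:v+r,u-r:u+r]
    m[v-r:v+r,u-r:u+r]=(w>h-(2.5 if n=='cpu' else 5 if n!='jar' else 8))&(w<h+10)
    q,P=rect(m,c,h); print(n,q,'meanxy',X[m].mean(0).round(1),'zmax',np.percentile(w,[2,50,95,99]).round(1))
cv2.imwrite('pics/crop1.png',cv2.resize(c['color'][150:260,80:440,::-1],(800,244),interpolation=cv2.INTER_CUBIC))
E
```

```text
fan [423.1 379.7  51.2  51.9  15.4 233. ] meanxy [423.3 380.   18.9] zmax [-3.2  0.8 19.8 21.8]
sink [ 447.2 -189.9   15.    55.2   83.9   83. ] meanxy [ 449.1 -169.2   29.6] zmax [-3.   1.3 30.8 32.8]
jar [441.9 157.4  41.5  40.9  46.1 251. ] meanxy [441.6 157.2  55.1] zmax [-3.4  1.  56.1 58.6]
small [372.2  84.3  27.   29.7   0.7  96. ] meanxy [372.   84.   38.1] zmax [-3.4  0.5 39.9 41.4]
orange [532.5 146.5  42.4  39.9  46.  249. ] meanxy [532.1 145.8  54.9] zmax [-3.3  1.1 56.4 58.8]
drive [ 440.  -407.6   80.9   27.2   27.9  270. ] meanxy [ 441.  -407.2   10.8] zmax [-3.4  0.8 12.2 14.8]
cpu [ 606.5 -276.7   47.2   50.6    1.   254. ] meanxy [ 606.8 -276.4   18. ] zmax [ 8.6 12.6 18.7 20.9]
pada [ 603.9  258.5   88.4   89.7    5.3 1141. ] meanxy [603.5 258.7   9.9] zmax [-3.2  2.7 12.3 14. ]
padb [ 6.136e+02 -1.500e+01  9.200e+01  8.820e+01  7.000e-01  1.208e+03] meanxy [612.5 -15.1  10. ] zmax [-2.9  3.9 12.4 14.4]
```

View pics/crop1.png

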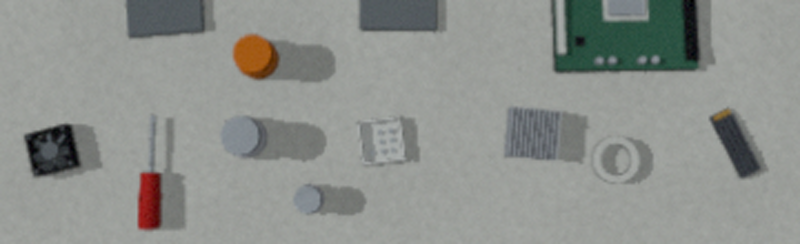

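The crop shows the large grey-lidded jar at (245,136), clearly larger than the small one at (309,199), and the orange one at (256,56). So the jar is the one at world (442,157). Next I'll get the sink outline and the processor by colour, and cross-check with the scene camera.

```bash
python3 - <<'E'
from h import *
K=np.ones((3,3),np.uint8)
for n in('top','scene'):
    c=dict(np.load(f'pics/last_{n}.npz')); X=cloud(c); Z=X[...,2]
    near=lambda x,y,r:(abs(X[...,0]-x)<r)&(abs(X[...,1]-y)<r)
    hsv=cv2.cvtColor(c['color'],cv2.COLOR_RGB2HSV)
    def go(name,m,z): q,P=rect(cv2.morphologyEx(m.astype(np.uint8),cv2.MORPH_CLOSE,np.ones((5,5),np.uint8)),c,z); print(n,name,q,'mean',X[m].mean(0).round(1))
    go('sink',near(447,-172,45)&(Z>(8 if n=='top' else 22)),30)
    go('sinkstrict',near(447,-172,45)&(Z>22),30)
    g=near(606,-277,60); print('cpu V',np.percentile(hsv[...,2][g&(Z>15)],[10,50,90]),'green S',np.median(hsv[...,1][g&(Z<14)]))
    go('cpu',near(606,-277,35)&(hsv[...,1]<60)&(Z>11),18)
    go('board',near(600,-275,110)&(hsv[...,1]>100)&(hsv[...,0]>50)&(hsv[...,0]<90),12)
    go('pada',near(604,258,65)&(Z>5.5),10); go('padb',near(614,-15,65)&(Z>5.5)&(Z<17),10)
    go('jar',near(442,157,35)&(Z>47),55); go('fan',near(423,380,45)&(Z>13),20); go('drive',near(440,-407,55)&(Z>6),12)
E
```

```text
top sink [ 449.2 -167.7   59.1   56.9   84.7  534. ] mean [ 448.9 -169.2   23.8]
top sinkstrict [ 449.6 -168.6   57.3   55.9   84.8  511. ] mean [ 449.1 -169.7   28.7]
cpu V [ 79. 137. 145.] green S 119.0
top cpu [ 607.8 -277.1   55.2   54.9    1.1  442. ] mean [ 607.4 -277.9   16.4]
top board [ 6.064e+02 -2.779e+02  1.630e+02  1.652e+02  1.400e+00  2.756e+03] mean [ 602.7 -278.    12.1]
top pada [ 603.9  258.6   88.5   89.2    5.7 1149. ] mean [603.5 258.8   9.9]
top padb [ 6.190e+02 -2.000e+01  1.026e+02  9.840e+01  7.000e-01  1.231e+03] mean [612.5 -15.1  10. ]
top jar [441.9 157.4  41.5  40.9  46.1 252. ] mean [441.6 157.2  55.1]
top fan [423.4 379.4  51.3  52.7  14.7 411. ] mean [422.9 379.9  18.3]
top drive [ 439.9 -407.3   80.2   27.5   26.2  310. ] mean [ 440.5 -407.2   10.5]
scene sink [ 453.9 -166.7   58.    60.1   85.1  257. ] mean [ 452.1 -167.    27.7]
scene sinkstrict [ 453.9 -166.7   58.    60.1   85.1  257. ] mean [ 452.1 -167.    27.7]
cpu V [ 59.   97.  105.8] green S 75.0
scene cpu [ 611.  -272.2   53.8   65.8    1.5  261. ] mean [ 611.2 -277.    16.3]
scene board [ 532.2 -213.1    0.     0.     0.     1. ] mean [ 574.6 -220.6   10.3]
scene pada [606.5 252.4 100.   99.8   5.5 798. ] mean [609.  259.3   9.3]
scene padb [608.  -14.6 108.7  92.4   0.9 771. ] mean [616.2 -12.3   9.7]
scene jar [446.3 158.3  41.9  41.8  15.3 135. ] mean [445.1 159.   53.8]
scene fan [429.9 381.8  52.4  53.1  15.2 241. ] mean [428.4 381.4  18.1]
scene drive [ 440.5 -399.4   84.6   36.1   27.   163. ] mean [ 428.9 -409.1  163. ]
```

```bash
cat >> h.py <<'E'
import json,os
from scipy.spatial.transform import Rotation as Ro
def plan(wps,reset=None):
    """wps: (x,y,z,psi_deg of tool y); prints shift/turn numbers from the commanded pose kept in cmd.json, row count needed, then keeps last"""
    x0,y0,z0,p0=reset or json.load(open('cmd.json'))
    ty=np.array([np.cos(np.radians(p0)),np.sin(np.radians(p0)),0]); tz=np.array([0,0,-1.]); tx=np.cross(ty,tz)
    prev=(x0,y0,z0,p0)
    for w in wps:
        d=np.subtract(w[:3],(x0,y0,z0)); t=np.round([d@tx/1000,d@ty/1000,d@tz/1000],3); a=round(-(w[3]-p0)/360,3)
        n=int(np.ceil(max(np.linalg.norm(np.subtract(w[:3],prev[:3]))/41.7,abs(w[3]-prev[3])/7.16)))
        print(t.tolist(),a,'rows',n); prev=w
    e=np.array([x0,y0,z0])+1000*(t@np.array([tx,ty,tz]))
    json.dump([*e,p0-360*a],open('cmd.json','w'))
def st():
    s=ctrl.state(); R=Ro.from_quat(s['ee_rot']).as_matrix()
    print('t',round(s['time'],2),'pos',np.round(s['ee_pos'],1),'psi',round(np.degrees(np.arctan2(R[1,1],R[0,1])),1),'tilt',np.round(R[:2,2],3),'F',np.round(s['force'],1),'w',round(s['gripper_width'],1),'g',round(s['grasp_force'],1)); 
E
python3 - <<'E'
from h import *
st()
plan([(440,-407.4,120,118)],(187.476,-517.055,253.283,109.93))
E
```

```text
t 0.1 pos [ 187.4 -516.7  252.5] psi 109.9 tilt [-0.001  0.002] F [-0.7  0.1 -1.1] w 85.8 g 0.0
[-0.275, 0.017, 0.133] -0.022 rows 8
```

Call:
move_arm:
  moves:
    - [[0,-0.275,0.017,0.133,0,0,-0.022],[0,-0.275,0.017,0.133,0,0,-0.022],[0,-0.275,0.017,0.133,0,0,-0.022],[0,-0.275,0.017,0.133,0,0,-0.022],[0,-0.275,0.017,0.133,0,0,-0.022],[0,-0.275,0.017,0.133,0,0,-0.022],[0,-0.275,0.017,0.133,0,0,-0.022],[0,-0.275,0.017,0.133,0,0,-0.022],[0,-0.275,0.017,0.133,0,0,-0.022],[0,-0.275,0.017,0.133,0,0,-0.022],[0,-0.275,0.017,0.133,0,0,-0.022],[0,-0.275,0.017,0.133,0,0,-0.022]]
  newtons: 40

```text
time: 1.1
ee_pos: [439.4, -408.3, 121.3]
ee_rot: [-0.24, 0.971, -0.001, 0.0]
force: [-0.5, 0.0, 0.4]
gripper_width: 85.2
grasp_force: 0.0
```

```bash
python3 - <<'E'
from h import *
st(); s=ctrl.state()
c=cap('wrist'); cv2.imwrite('pics/w1.png',c['color'][:,:,::-1])
W=np.eye(4); W[:3,:3]=Ro.from_quat(s['ee_rot']).as_matrix(); W[:3,3]=s['ee_pos']; T=W@c['mount']
print(c['mount'].round(2).tolist()); X=cloud(c,T); Z=X[...,2]
m=(Z>6)&(Z<16)&(abs(X[...,0]-440)<50)&(abs(X[...,1]+407)<50)
print(rect(m,c,12,T)[0],X[m].mean(0), np.median(Z))
json.load(open('cmd.json'))
plan([(440,-407.4,24,118)])
E
```

```text
t 1.1 pos [ 439.4 -408.3  121.3] psi 117.8 tilt [ 0.001 -0.001] F [-0.5  0.   0.4] w 85.2 g 0.0
[[0.0, 0.96, 0.27, 67.53], [1.0, -0.0, 0.0, 0.8], [0.0, 0.27, -0.96, -120.79], [0.0, 0.0, 0.0, 1.0]]
[ 439.4 -407.4   80.9   23.9   27.  2754. ] [ 438.40028426 -408.2138475    10.24568417] 0.5095908738237682
[0.0, 0.0, 0.096] -0.0 rows 3
```

View pics/w1.png

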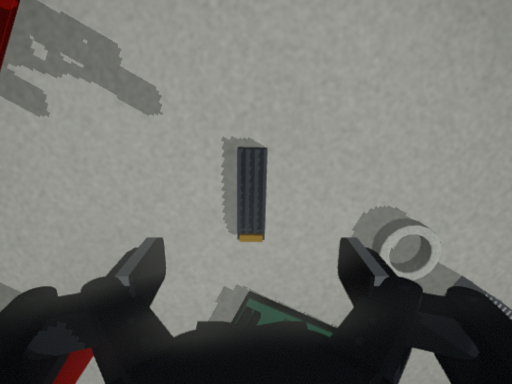

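The wrist view shows the drive at (252,195), square between the fingers, and its position agrees with the top camera to within 1 mm. Now I'll grip and lift it.

Call:
move_arm:
  moves:
    - [[0.3,0,0,0.04,0,0,0],[0.3,0,0,0.07,0,0,0],[0.3,0,0,0.09,0,0,0],[0.3,0,0,0.096,0,0,0],[1,0,0,0.096,0,0,0],[1,0,0,0.096,0,0,0],[1,0,0,0.096,0,0,0],[1,0,0,0.096,0,0,0],[1,0,0,0.096,0,0,0],[1,0,0,0.096,0,0,0],[1,0,0,0.096,0,0,0],[1,0,0,0.096,0,0,0]]
  newtons: 40

```text
time: 2.15
ee_pos: [441.4, -408.4, 26.6]
ee_rot: [-0.241, 0.971, -0.002, 0.001]
force: [-1.2, 0.3, 7.3]
gripper_width: 22.7
grasp_force: 41.0
```

```bash
python3 - <<'E'
from h import *
st(); plan([(440,-407.4,130,118),(613,-15,130,90)])
E
```

```text
t 2.15 pos [ 441.4 -408.4   26.6] psi 117.9 tilt [ 0.003 -0.003] F [-1.2  0.3  7.3] w 22.7 g 41.0
[0.0, 0.0, -0.106] -0.0 rows 3
[-0.336, 0.266, -0.106] 0.077 rows 11
```

Call:
move_arm:
  moves:
    - [[1,0,0,-0.03,0,0,0],[1,0,0,-0.07,0,0,0],[1,0,0,-0.106,0,0,0],[1,0,0,-0.106,0,0,0]]

```text
time: 2.48
ee_pos: [443.7, -410.4, 139.7]
ee_rot: [-0.241, 0.97, -0.006, 0.005]
force: [1.5, -0.5, 0.6]
gripper_width: 22.8
grasp_force: 40.2
```

Call:
move_arm:
  moves:
    - [[1,-0.336,0.266,0,0,0,0.077],[1,-0.336,0.266,0,0,0,0.077],[1,-0.336,0.266,0,0,0,0.077],[1,-0.336,0.266,0,0,0,0.077],[1,-0.336,0.266,0,0,0,0.077],[1,-0.336,0.266,0,0,0,0.077],[1,-0.336,0.266,0,0,0,0.077],[1,-0.336,0.266,0,0,0,0.077],[1,-0.336,0.266,0,0,0,0.077],[1,-0.336,0.266,0,0,0,0.077],[1,-0.336,0.266,0,0,0,0.077],[1,-0.336,0.266,0,0,0,0.077]]

```text
time: 3.48
ee_pos: [614.8, -10.3, 130.1]
ee_rot: [-0.003, 1.0, 0.001, 0.001]
force: [-0.6, -0.7, -0.9]
gripper_width: 22.6
grasp_force: 40.2
```

Call:
move_arm:
  moves:
    - [[1,0,0,0,0,0,0],[1,0,0,0,0,0,0],[1,0,0,0,0,0,0]]

```text
time: 3.73
ee_pos: [612.7, -16.1, 130.5]
ee_rot: [-0.001, 1.0, 0.0, 0.0]
force: [-0.7, -0.1, 0.1]
gripper_width: 22.5
grasp_force: 40.2
```

```bash
python3 - <<'E'
from h import *
st(); print(json.load(open('cmd.json'))); s=ctrl.state()
c=cap('wrist'); cv2.imwrite('pics/w2.png',c['color'][:,:,::-1])
W=np.eye(4); W[:3,:3]=Ro.from_quat(s['ee_rot']).as_matrix(); W[:3,3]=s['ee_pos']; X=cloud(c,W@c['mount']); Z=X[...,2]
m=(Z>6)&(Z<16)&(abs(X[...,0]-613)<70)&(abs(X[...,1]+15)<70); print(rect(m,c,10,W@c['mount'])[0])
E
```

```text
t 3.73 pos [612.7 -16.1 130.5] psi 90.1 tilt [0. 0.] F [-0.7 -0.1  0.1] w 22.5 g 40.2
[613.0295741481116, -15.17796636912334, 130.283, 90.13000000000001]
[ 6.112e+02 -1.310e+01  8.830e+01  8.920e+01  1.000e-01  6.348e+03]
```

View pics/w2.png

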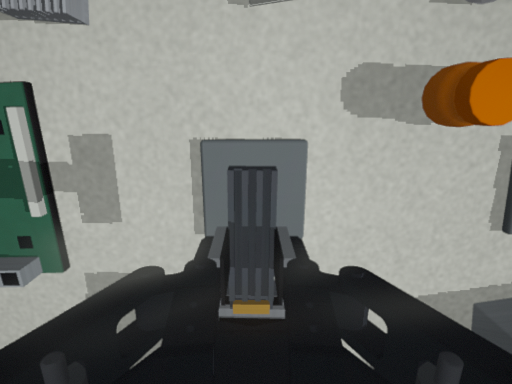

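The drive is held level over pad_b, with the pad at (253,190) in the picture. Lowering and releasing.

Call:
move_arm:
  moves:
    - [[1,0,0,0.04,0,0,0],[1,0,0,0.07,0,0,0],[1,0,0,0.085,0,0,0],[1,0,0,0.092,0,0,0],[1,0,0,0.094,0,0,0],[1,0,0,0.094,0,0,0],[1,0,0,0.094,0,0,0]]

```text
time: 4.37
ee_pos: [613.6, -15.8, 37.3]
ee_rot: [-0.001, 1.0, 0.0, 0.001]
force: [-0.8, -0.1, -0.8]
gripper_width: 22.7
grasp_force: 40.2
```

```bash
python3 - <<'E'
from h import *
st()
E
```

```text
t 4.37 pos [613.6 -15.8  37.3] psi 90.1 tilt [0.002 0.   ] F [-0.8 -0.1 -0.8] w 22.7 g 40.2
```

Call:
move_arm:
  moves:
    - [[0.5,0,0,0,0,0,0],[0.5,0,0,0,0,0,0],[0.5,0,0,0,0,0,0],[0.5,0,0,0,0,0,0],[0.5,0,0,-0.02,0,0,0],[0.5,0,0,-0.06,0,0,0],[0.5,0,0,-0.1,0,0,0],[0,0,0,-0.1,0,0,0]]

```text
time: 5.03
ee_pos: [617.7, -15.5, 145.7]
ee_rot: [-0.002, 1.0, -0.0, 0.008]
force: [-0.2, 0.1, 1.1]
gripper_width: 53.1
grasp_force: 0.0
```

```bash
python3 - <<'E'
from h import *
st(); plan([(449.4,-168.7,130,175)],(613.03,-15.18,136.28,90.13))
E
```

```text
t 5.03 pos [617.7 -15.5 145.7] psi 90.2 tilt [ 0.015 -0.   ] F [-0.2  0.1  1.1] w 53.1 g 0.0
[0.164, -0.153, 0.006] -0.236 rows 12
```

Call:
move_arm:
  moves:
    - [[0,0.164,-0.153,0.006,0,0,-0.236],[0,0.164,-0.153,0.006,0,0,-0.236],[0,0.164,-0.153,0.006,0,0,-0.236],[0,0.164,-0.153,0.006,0,0,-0.236],[0,0.164,-0.153,0.006,0,0,-0.236],[0,0.164,-0.153,0.006,0,0,-0.236],[0,0.164,-0.153,0.006,0,0,-0.236],[0,0.164,-0.153,0.006,0,0,-0.236],[0,0.164,-0.153,0.006,0,0,-0.236],[0,0.164,-0.153,0.006,0,0,-0.236],[0,0.164,-0.153,0.006,0,0,-0.236],[0,0.164,-0.153,0.006,0,0,-0.236]]

```text
time: 6.03
ee_pos: [449.5, -168.6, 130.3]
ee_rot: [-0.678, 0.735, -0.0, 0.0]
force: [-0.2, 0.1, -0.8]
gripper_width: 85.4
grasp_force: 0.0
```

Call:
move_arm:
  moves:
    - [[0,0,0,0,0,0,0],[0,0,0,0,0,0,0],[0,0,0,0,0,0,0],[0,0,0,0,0,0,0]]

```text
time: 6.37
ee_pos: [449.4, -168.5, 130.3]
ee_rot: [-0.675, 0.737, -0.0, 0.0]
force: [0.9, -0.5, 0.4]
gripper_width: 85.2
grasp_force: 0.0
```

```bash
cat >> h.py <<'E'
def wrist(png=None):
    s=ctrl.state(); c=cap('wrist')
    if png: cv2.imwrite(png,c['color'][:,:,::-1])
    W=np.eye(4); W[:3,:3]=Ro.from_quat(s['ee_rot']).as_matrix(); W[:3,3]=s['ee_pos']; T=W@c['mount']; return c,T,cloud(c,T)
def wm(X,x,y,r,lo,hi): return (X[...,2]>lo)&(X[...,2]<hi)&(abs(X[...,0]-x)<r)&(abs(X[...,1]-y)<r)
E
python3 - <<'E'
from h import *
st(); c,T,X=wrist('pics/w3.png')
m=wm(X,449.4,-168.7,45,24,35); m=cv2.morphologyEx(m.astype(np.uint8),cv2.MORPH_CLOSE,np.ones((7,7),np.uint8)); print(rect(m,c,30,T)[0])
t=c=dict(cap('top')); X=cloud(c); print('drive',rect(wm(X,613,-15,50,17,26),c,22)[0])
E
```

```text
t 6.37 pos [ 449.4 -168.5  130.3] psi 175.0 tilt [0. 0.] F [ 0.9 -0.5  0.4] w 85.2 g 0.0
[ 448.7 -168.4   57.3   55.9   84.8 4876. ]
drive [ 6.213e+02 -1.590e+01  6.510e+01  2.300e+01  5.000e-01  2.200e+02]
```

View pics/w3.png

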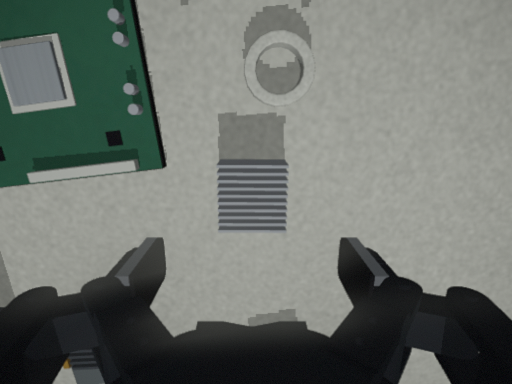

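The wrist view shows the sink at (252,195), square between the fingers, with the fins along the closing axis; its position agrees to within 1 mm. Gripping.

Call:
move_arm:
  moves:
    - [[0,0,0,0.04,0,0,0],[0,0,0,0.075,0,0,0],[0,0,0,0.095,0,0,0],[0,0,0,0.104,0,0,0],[0,0,0,0.106,0,0,0],[1,0,0,0.106,0,0,0],[1,0,0,0.106,0,0,0],[1,0,0,0.106,0,0,0],[1,0,0,0.106,0,0,0],[1,0,0,0.106,0,0,0],[1,0,0,0.106,0,0,0]]
  newtons: 50

```text
time: 7.38
ee_pos: [450.8, -168.7, 26.1]
ee_rot: [-0.676, 0.737, -0.001, 0.001]
force: [-0.1, 0.3, 7.0]
gripper_width: 54.8
grasp_force: 54.3
```

```bash
python3 - <<'E'
from h import *
st(); c=json.load(open('cmd.json'));print(c); c[2]-=106; z=c[2]; plan([(c[0],c[1],z+100,c[3]),(607,-277.2,z+100,181.2)],c)
E
```

```text
t 7.38 pos [ 450.8 -168.7   26.1] psi 175.1 tilt [ 0.004 -0.001] F [-0.1  0.3  7. ] w 54.8 g 54.3
[449.3775678290077, -168.5517100527955, 130.28, 175.08999999999997]
[0.0, 0.0, -0.1] -0.0 rows 3
[0.095, -0.166, -0.1] -0.017 rows 5
```

Call:
move_arm:
  moves:
    - [[1,0,0,-0.02,0,0,0],[1,0,0,-0.05,0,0,0],[1,0,0,-0.08,0,0,0],[1,0,0,-0.1,0,0,0],[1,0.03,-0.05,-0.1,0,0,-0.01],[1,0.06,-0.1,-0.1,0,0,-0.017],[1,0.08,-0.14,-0.1,0,0,-0.017],[1,0.095,-0.166,-0.1,0,0,-0.017],[1,0.095,-0.166,-0.1,0,0,-0.017],[1,0.095,-0.166,-0.1,0,0,-0.017],[1,0.095,-0.166,-0.1,0,0,-0.017]]

```text
time: 8.3
ee_pos: [606.9, -278.0, 123.2]
ee_rot: [0.714, -0.7, -0.001, 0.0]
force: [0.4, -0.3, -1.2]
gripper_width: 55.1
grasp_force: 53.6
```

```bash
python3 - <<'E'
from h import *
st(); print(json.load(open('cmd.json'))); c,T,X=wrist('pics/w4.png')
c=cap('top'); X=cloud(c); print('drive',rect(wm(X,613,-15,50,17,26),c,22)[0])
E
```

```text
t 8.3 pos [ 606.9 -278.   123.2] psi -178.9 tilt [-0.001  0.001] F [ 0.4 -0.3 -1.2] w 55.1 g 53.6
[606.637282133777, -277.4111710875734, 124.28, 181.20999999999998]
drive [ 6.136e+02 -1.590e+01  8.060e+01  2.300e+01  5.000e-01  2.600e+02]
```

View pics/w4.png

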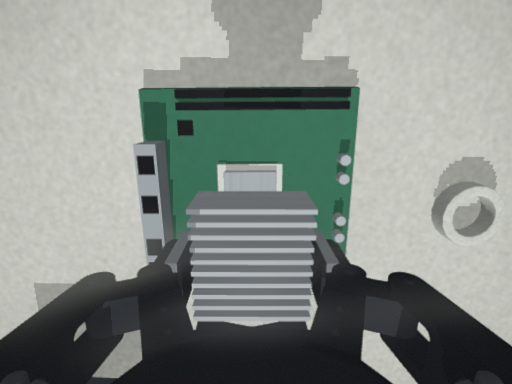

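The drive sits centred on pad_b: (613.6,-15.9) against (613,-15). The sink is held level and square over the processor at (252,180). Lowering.

Call:
move_arm:
  moves:
    - [[1,0,0,0.03,0,0,0],[1,0,0,0.055,0,0,0],[1,0,0,0.07,0,0,0],[1,0,0,0.076,0,0,0],[1,0,0,0.079,0,0,0],[1,0,0,0.079,0,0,0],[1,0,0,0.079,0,0,0]]

```text
time: 8.98
ee_pos: [607.3, -277.5, 47.0]
ee_rot: [0.715, -0.699, 0.001, -0.001]
force: [-0.1, 0.7, -1.5]
gripper_width: 55.3
grasp_force: 53.7
```

```bash
python3 - <<'E'
from h import *
st()
E
```

```text
t 8.98 pos [ 607.3 -277.5   47. ] psi -178.8 tilt [ 0.002 -0.001] F [-0.1  0.7 -1.5] w 55.3 g 53.7
```

Call:
move_arm:
  moves:
    - [[1,0,0,0.002,0,0,0],[1,0,0,0.003,0,0,0],[1,0,0,0.003,0,0,0],[1,0,0,0.003,0,0,0]]

```text
time: 9.32
ee_pos: [607.5, -277.6, 44.1]
ee_rot: [0.715, -0.699, 0.001, -0.001]
force: [-3.1, 1.3, 5.2]
gripper_width: 55.3
grasp_force: 54.4
```

Call:
move_arm:
  moves:
    - [[0.15,0,0,0,0,0,0],[0.15,0,0,0,0,0,0],[0.15,0,0,0,0,0,0],[0.15,0,0,0,0,0,0],[0.15,0,0,-0.02,0,0,0],[0.15,0,0,-0.05,0,0,0],[0.15,0,0,-0.09,0,0,0],[0.15,0,0,-0.12,0,0,0],[0.15,0,0,-0.12,0,0,0]]

```text
time: 10.07
ee_pos: [609.7, -279.2, 170.8]
ee_rot: [0.715, -0.699, 0.006, -0.002]
force: [0.5, -0.5, 1.7]
gripper_width: 72.7
grasp_force: 0.0
```

```bash
python3 - <<'E'
from h import *
st(); plan([(441.8,157.3,140,110)],(606.637,-277.41,124.28-82+120,181.21))
E
```

```text
t 10.07 pos [ 609.7 -279.2  170.8] psi -178.8 tilt [ 0.012 -0.006] F [ 0.5 -0.5  1.7] w 72.7 g 0.0
[-0.438, 0.156, 0.022] 0.198 rows 12
```

Call:
move_arm:
  moves:
    - [[0,-0.438,0.156,0.022,0,0,0.198],[0,-0.438,0.156,0.022,0,0,0.198],[0,-0.438,0.156,0.022,0,0,0.198],[0,-0.438,0.156,0.022,0,0,0.198],[0,-0.438,0.156,0.022,0,0,0.198],[0,-0.438,0.156,0.022,0,0,0.198],[0,-0.438,0.156,0.022,0,0,0.198],[0,-0.438,0.156,0.022,0,0,0.198],[0,-0.438,0.156,0.022,0,0,0.198],[0,-0.438,0.156,0.022,0,0,0.198],[0,-0.438,0.156,0.022,0,0,0.198],[0,-0.438,0.156,0.022,0,0,0.198]]

```text
time: 11.07
ee_pos: [441.8, 155.5, 140.5]
ee_rot: [-0.17, 0.985, 0.0, 0.0]
force: [2.4, 0.2, 0.3]
gripper_width: 85.4
grasp_force: 0.0
```

Call:
move_arm:
  moves:
    - [[0,0,0,0,0,0,0],[0,0,0,0,0,0,0],[0,0,0,0,0,0,0],[0,0,0,0,0,0,0]]

```text
time: 11.4
ee_pos: [442.9, 153.4, 140.4]
ee_rot: [-0.173, 0.985, -0.0, -0.0]
force: [-0.1, -1.5, 0.4]
gripper_width: 85.0
grasp_force: 0.0
```

```bash
python3 - <<'E'
from h import *
st(); print(json.load(open('cmd.json'))); c,T,X=wrist('pics/w5.png')
print('jar',rect(wm(X,442,157,35,49,62),c,55,T)[0])
c=cap('top'); X=cloud(c); print('sink',rect(cv2.morphologyEx(wm(X,607,-277,45,40,56).astype(np.uint8),3,np.ones((5,5),np.uint8)),c,48)[0])
E
```

```text
t 11.4 pos [442.9 153.4 140.4] psi 109.9 tilt [-0. -0.] F [-0.1 -1.5  0.4] w 85.0 g 0.0
[441.4225775312311, 157.1980931233462, 140.28, 109.93]
jar [ 440.1  158.    43.    42.3   55.9 2497. ]
sink [ 606.3 -276.2   58.6   56.6   88.9  524. ]
```

View pics/w5.png

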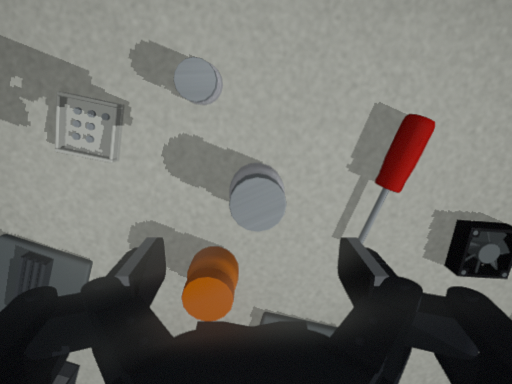

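The wrist view shows the meant jar at (257,200), the small one at (198,80) and the orange one at (210,285). The arm stopped about 4 mm short, so I'll re-sync to the measured pose.

```bash
python3 - <<'E'
from h import *
plan([(441.2,157.5,100,109.9),(441.2,157.5,31,109.9)],(442.9,153.4,140.4,109.9))
E
```

```text
[0.0, 0.004, 0.04] -0.0 rows 1
[0.0, 0.004, 0.109] -0.0 rows 2
```

Call:
move_arm:
  moves:
    - [[0,0,0.004,0.02,0,0,0],[0,0,0.004,0.04,0,0,0],[0,0,0.004,0.07,0,0,0],[0,0,0.004,0.095,0,0,0],[0,0,0.004,0.109,0,0,0],[0,0,0.004,0.109,0,0,0],[1,0,0.004,0.109,0,0,0],[1,0,0.004,0.109,0,0,0],[1,0,0.004,0.109,0,0,0],[1,0,0.004,0.109,0,0,0],[1,0,0.004,0.109,0,0,0],[1,0,0.004,0.109,0,0,0]]
  newtons: 40

```text
time: 12.5
ee_pos: [442.3, 158.3, 33.2]
ee_rot: [-0.173, 0.985, 0.0, 0.001]
force: [-1.3, -2.1, 4.9]
gripper_width: 45.8
grasp_force: 40.3
```

```bash
python3 - <<'E'
from h import *
st(); c=json.load(open('cmd.json')); plan([(c[0],c[1],c[2]+100,c[3]),(603.8,258.6,c[2]+100,109.9)])
E
```

```text
t 12.5 pos [442.3 158.3  33.2] psi 110.0 tilt [0.003 0.001] F [-1.3 -2.1  4.9] w 45.8 g 40.3
[0.0, 0.0, -0.1] -0.0 rows 3
[-0.187, 0.04, -0.1] -0.0 rows 5
```

Call:
move_arm:
  moves:
    - [[1,0,0,-0.02,0,0,0],[1,0,0,-0.05,0,0,0],[1,0,0,-0.08,0,0,0],[1,0,0,-0.1,0,0,0],[1,-0.04,0.01,-0.1,0,0,0],[1,-0.08,0.02,-0.1,0,0,0],[1,-0.12,0.026,-0.1,0,0,0],[1,-0.16,0.034,-0.1,0,0,0],[1,-0.187,0.04,-0.1,0,0,0],[1,-0.187,0.04,-0.1,0,0,0],[1,-0.187,0.04,-0.1,0,0,0],[1,-0.187,0.04,-0.1,0,0,0]]

```text
time: 13.5
ee_pos: [603.0, 259.1, 131.6]
ee_rot: [-0.173, 0.985, 0.0, -0.0]
force: [-0.7, -0.9, -0.4]
gripper_width: 46.1
grasp_force: 41.8
```

```bash
python3 - <<'E'
from h import *
st(); c,T,X=wrist('pics/w6.png'); print('pad',rect(wm(X,604,258,70,6,15),c,10,T)[0])
E
```

```text
t 13.5 pos [603.  259.1 131.6] psi 109.9 tilt [-0.  0.] F [-0.7 -0.9 -0.4] w 46.1 g 41.8
pad [6.030e+02 2.598e+02 8.880e+01 8.910e+01 5.400e+00 6.910e+03]
```

View pics/w6.png

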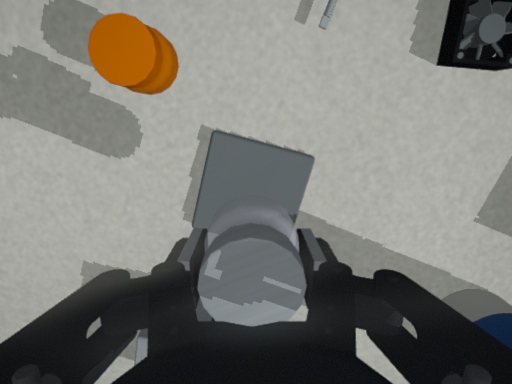

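The jar is held upright over pad_a, with the pad centred near (254,185). Lowering to a measured TCP height of about 44.

Call:
move_arm:
  moves:
    - [[1,0,0,0.03,0,0,0],[1,0,0,0.06,0,0,0],[1,0,0,0.078,0,0,0],[1,0,0,0.085,0,0,0],[1,0,0,0.087,0,0,0],[1,0,0,0.087,0,0,0],[1,0,0,0.087,0,0,0]]

```text
time: 14.13
ee_pos: [604.4, 259.8, 46.6]
ee_rot: [-0.173, 0.985, 0.0, 0.002]
force: [-0.1, -0.1, -1.0]
gripper_width: 45.9
grasp_force: 41.8
```

```bash
python3 - <<'E'
from h import *
st()
E
```

```text
t 14.13 pos [604.4 259.8  46.6] psi 110.0 tilt [0.003 0.002] F [-0.1 -0.1 -1. ] w 45.9 g 41.8
```

Call:
move_arm:
  moves:
    - [[1,0,0,0.001,0,0,0],[1,0,0,0.002,0,0,0],[1,0,0,0.002,0,0,0],[1,0,0,0.002,0,0,0]]

```text
time: 14.47
ee_pos: [603.9, 259.7, 43.3]
ee_rot: [-0.173, 0.985, 0.0, 0.001]
force: [-1.0, -0.2, 2.3]
gripper_width: 45.7
grasp_force: 42.0
```

Call:
move_arm:
  moves:
    - [[0.25,0,0,0,0,0,0],[0.25,0,0,0,0,0,0],[0.25,0,0,0,0,0,0],[0.25,0,0,0,0,0,0],[0.25,0,0,0,0,0,0],[0.25,0,0,-0.03,0,0,0],[0.25,0,0,-0.06,0,0,0],[0.25,0,0,-0.1,0,0,0],[0.25,0,0,-0.12,0,0,0],[0.25,0,0,-0.12,0,0,0],[0.25,0,0,-0.12,0,0,0],[0.25,0,0,-0.12,0,0,0]]

```text
time: 15.47
ee_pos: [603.0, 259.3, 161.7]
ee_rot: [-0.173, 0.985, 0.0, -0.001]
force: [0.3, 0.4, -1.1]
gripper_width: 64.3
grasp_force: 0.0
```

```bash
python3 - <<'E'
from h import *
st(); s=ctrl.state(); plan([(423.2,379.7,130,105)],(*map(float,s['ee_pos']),109.9))
E
```

```text
t 15.47 pos [603.  259.3 161.7] psi 109.9 tilt [-0.001 -0.   ] F [ 0.3  0.4 -1.1] w 64.3 g 0.0
[0.128, 0.174, 0.032] 0.014 rows 6
```

Call:
move_arm:
  moves:
    - [[0,0.128,0.174,0.032,0,0,0.014],[0,0.128,0.174,0.032,0,0,0.014],[0,0.128,0.174,0.032,0,0,0.014],[0,0.128,0.174,0.032,0,0,0.014],[0,0.128,0.174,0.032,0,0,0.014],[0,0.128,0.174,0.032,0,0,0.014],[0,0.128,0.174,0.032,0,0,0.014],[0,0.128,0.174,0.032,0,0,0.014],[0,0.128,0.174,0.032,0,0,0.014],[0,0.128,0.174,0.032,0,0,0.014],[0,0.128,0.174,0.032,0,0,0.014]]

```text
time: 16.38
ee_pos: [424.7, 378.6, 130.2]
ee_rot: [-0.129, 0.992, -0.0, -0.0]
force: [-0.2, -0.1, 0.4]
gripper_width: 85.0
grasp_force: 0.0
```

```bash
python3 - <<'E'
from h import *
st(); s=ctrl.state(); c,T,X=wrist('pics/w7.png'); print('fan',rect(wm(X,423,380,45,13,26),c,20,T)[0])
plan([(422.8,379.8,26,105)],(*map(float,s['ee_pos']),105))
c=cap('top'); X=cloud(c); print('jar',rect(wm(X,604,259,50,55,75),c,65)[0]); print('sink',rect(cv2.morphologyEx(wm(X,607,-277,45,40,56).astype(np.uint8),3,np.ones((5,5),np.uint8)),c,48)[0])
E
```

```text
t 16.38 pos [424.7 378.6 130.2] psi 104.8 tilt [-0. -0.] F [-0.2 -0.1  0.4] w 85.0 g 0.0
fan [ 422.1  382.4   51.3   50.    15.8 2267. ]
[0.001, 0.002, 0.104] 0.0 rows 3
jar [600.4 257.5  42.9  41.4  46.6 253. ]
sink [ 606.3 -276.2   58.6   56.6   88.9  524. ]
```

View pics/w7.png

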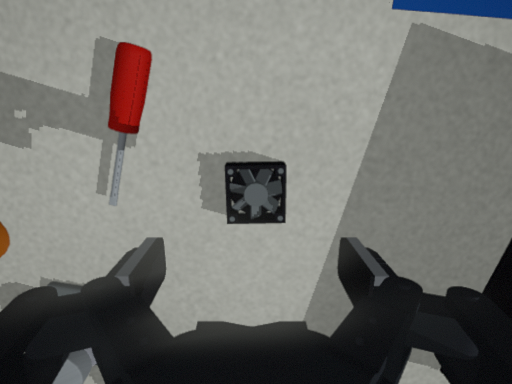

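The wrist view shows the fan at (256,193), aligned with the fingers. Gripping and lifting.

Call:
move_arm:
  moves:
    - [[0,0.001,0.003,0.04,0,0,0],[0,0.001,0.003,0.075,0,0,0],[0,0.001,0.003,0.095,0,0,0],[0,0.001,0.003,0.104,0,0,0],[0,0.001,0.003,0.105,0,0,0],[1,0.001,0.003,0.105,0,0,0],[1,0.001,0.003,0.105,0,0,0],[1,0.001,0.003,0.105,0,0,0],[1,0.001,0.003,0.105,0,0,0],[1,0.001,0.003,0.105,0,0,0],[1,0.001,0.003,0.105,0,0,0],[1,0.001,0.003,0.105,0,0,0]]
  newtons: 30

```text
time: 17.48
ee_pos: [423.0, 383.0, 27.4]
ee_rot: [-0.13, 0.992, 0.001, 0.001]
force: [-0.3, -0.2, 5.8]
gripper_width: 49.3
grasp_force: 32.4
```

Call:
move_arm:
  moves:
    - [[1,0,0,-0.02,0,0,0],[1,0,0,-0.05,0,0,0],[1,0,0,-0.08,0,0,0],[1,0,0,-0.12,0,0,0],[1,0,0,-0.12,0,0,0],[1,0,0,-0.12,0,0,0]]

```text
time: 17.98
ee_pos: [423.0, 383.3, 148.7]
ee_rot: [-0.13, 0.992, 0.003, 0.002]
force: [-0.9, -0.5, -2.0]
gripper_width: 48.9
grasp_force: 31.6
```

```bash
python3 - <<'E'
from h import *
st(); s=ctrl.state(); plan([(515,52,150,98),(606.5,-276.8,150,90)],(*map(float,s['ee_pos']),104.8))
E
```

```text
t 17.98 pos [423.  383.3 148.7] psi 104.9 tilt [0.004 0.006] F [-0.9 -0.5 -2. ] w 48.9 g 31.6
[-0.004, -0.344, -0.001] 0.019 rows 9
[-0.009, -0.685, -0.001] 0.041 rows 9
```

Call:
move_arm:
  moves:
    - [[1,-0.001,-0.04,0,0,0,0.003],[1,-0.002,-0.08,0,0,0,0.005],[1,-0.003,-0.12,0,0,0,0.008],[1,-0.003,-0.16,0,0,0,0.01],[1,-0.004,-0.2,0,0,0,0.012],[1,-0.004,-0.24,0,0,0,0.015],[1,-0.004,-0.28,0,0,0,0.017],[1,-0.005,-0.32,0,0,0,0.019],[1,-0.005,-0.36,0,0,0,0.022],[1,-0.006,-0.4,0,0,0,0.024],[1,-0.006,-0.4,0,0,0,0.024],[1,-0.006,-0.4,0,0,0,0.024]]

```text
time: 18.98
ee_pos: [530.1, -5.2, 144.2]
ee_rot: [-0.052, 0.999, -0.0, -0.001]
force: [-1.6, -0.2, -0.8]
gripper_width: 49.1
grasp_force: 31.7
```

```bash
python3 - <<'E'
from h import *
st(); s=ctrl.state(); R=Ro.from_quat(s['ee_rot']).as_matrix(); plan([(606.5,-276.8,150,90)],(*map(float,s['ee_pos']),float(np.degrees(np.arctan2(R[1,1],R[0,1])))))
E
```

```text
t 18.98 pos [530.1  -5.2 144.2] psi 96.0 tilt [-0.002 -0.   ] F [-1.6 -0.2 -0.8] w 49.1 g 31.7
[-0.048, -0.278, -0.006] 0.017 rows 7
```

Call:
move_arm:
  moves:
    - [[1,-0.007,-0.04,-0.006,0,0,0.002],[1,-0.014,-0.08,-0.006,0,0,0.005],[1,-0.02,-0.12,-0.006,0,0,0.008],[1,-0.028,-0.16,-0.006,0,0,0.01],[1,-0.035,-0.2,-0.006,0,0,0.013],[1,-0.042,-0.24,-0.006,0,0,0.015],[1,-0.048,-0.278,-0.006,0,0,0.017],[1,-0.048,-0.278,-0.006,0,0,0.017],[1,-0.048,-0.278,-0.006,0,0,0.017],[1,-0.048,-0.278,-0.006,0,0,0.017],[1,-0.048,-0.278,-0.006,0,0,0.017]]

```text
time: 19.9
ee_pos: [608.6, -272.5, 151.2]
ee_rot: [-0.002, 1.0, 0.0, -0.0]
force: [-0.4, -0.3, -0.1]
gripper_width: 49.6
grasp_force: 31.8
```

```bash
python3 - <<'E'
from h import *
st(); s=ctrl.state(); c,T,X=wrist('pics/w8.png')
plan([(606.6,-276.8,77,90)],(*map(float,s['ee_pos']),90.))
E
```

```text
t 19.9 pos [ 608.6 -272.5  151.2] psi 90.2 tilt [-0.001  0.001] F [-0.4 -0.3 -0.1] w 49.6 g 31.8
[0.002, -0.004, 0.074] -0.0 rows 2
```

View pics/w8.png

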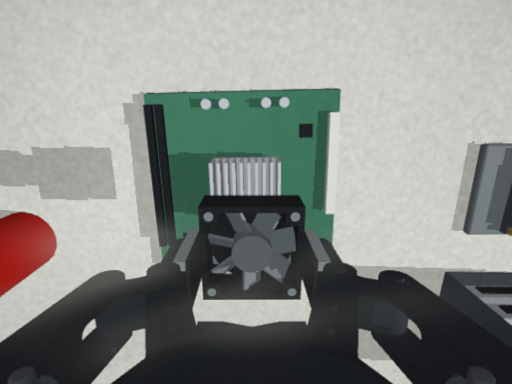

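The fan is held level at (252,248). The sink below it is at (245,177), a little towards -y, which agrees with the 4 mm correction. Lowering.

Call:
move_arm:
  moves:
    - [[1,0.001,-0.004,0.02,0,0,0],[1,0.002,-0.004,0.045,0,0,0],[1,0.002,-0.004,0.06,0,0,0],[1,0.002,-0.004,0.068,0,0,0],[1,0.002,-0.004,0.072,0,0,0],[1,0.002,-0.004,0.073,0,0,0],[1,0.002,-0.004,0.073,0,0,0],[1,0.002,-0.004,0.073,0,0,0],[1,0.002,-0.004,0.073,0,0,0]]

```text
time: 20.7
ee_pos: [607.3, -278.4, 79.7]
ee_rot: [-0.001, 1.0, -0.0, 0.001]
force: [0.8, 0.2, -0.4]
gripper_width: 49.3
grasp_force: 31.8
```

```bash
python3 - <<'E'
from h import *
st()
E
```

```text
t 20.7 pos [ 607.3 -278.4   79.7] psi 90.1 tilt [ 0.002 -0.001] F [ 0.8  0.2 -0.4] w 49.3 g 31.8
```

Next: down about 3 mm more, release gently, then lift.

Call:
move_arm:
  moves:
    - [[1,0,0.001,0.002,0,0,0],[1,0,0.001,0.003,0,0,0],[1,0,0.001,0.003,0,0,0],[1,0,0.001,0.003,0,0,0],[1,0,0.001,0.003,0,0,0]]

```text
time: 21.12
ee_pos: [606.7, -277.2, 75.5]
ee_rot: [-0.001, 1.0, 0.0, 0.0]
force: [0.7, 0.6, 1.0]
gripper_width: 49.4
grasp_force: 31.8
```

```bash
python3 - <<'E'
from h import *
st()
E
```

```text
t 21.12 pos [ 606.7 -277.2   75.5] psi 90.1 tilt [0. 0.] F [0.7 0.6 1. ] w 49.4 g 31.8
```

Call:
move_arm:
  moves:
    - [[0.2,0,0,0,0,0,0],[0.2,0,0,0,0,0,0],[0.2,0,0,0,0,0,0],[0.2,0,0,0,0,0,0],[0.2,0,0,0,0,0,0],[0.2,0,0,-0.03,0,0,0],[0.2,0,0,-0.06,0,0,0],[0.2,0,0,-0.1,0,0,0],[0.2,0.04,0,-0.12,0,0,0],[0.2,0.08,0,-0.12,0,0,0],[0.2,0.12,0,-0.12,0,0,0],[0.2,0.16,0,-0.12,0,0,0]]

```text
time: 22.12
ee_pos: [444.8, -277.4, 195.8]
ee_rot: [-0.001, 1.0, -0.0, 0.001]
force: [0.3, -0.2, -0.1]
gripper_width: 67.8
grasp_force: 0.0
```

Call:
move_arm:
  moves:
    - [[0.2,0.04,0,0,0,0,0],[0.2,0.08,0,0,0,0,0],[0.2,0.08,0,0,0,0,0],[0.2,0.08,0,0,0,0,0],[0.2,0.08,0,0,0,0,0],[0.2,0.08,0,0,0,0,0]]

```text
time: 22.62
ee_pos: [367.5, -277.9, 195.6]
ee_rot: [-0.001, 1.0, -0.0, 0.0]
force: [-0.2, -0.7, 0.1]
gripper_width: 68.1
grasp_force: 0.0
```

```bash
python3 - <<'E'
from h import *
st(); c=cap('top'); X=cloud(c); f=lambda m:cv2.morphologyEx(m.astype(np.uint8),3,np.ones((5,5),np.uint8))
print('fan',rect(f(wm(X,607,-277,45,60,80)),c,68)[0]); m=wm(X,607,-277,45,60,80); print(np.median(X[m],0).round(1))
print('sink+fan',rect(f(wm(X,607,-277,45,40,80)),c,55)[0])
print('jar',rect(wm(X,604,259,50,55,75),c,65)[0],'drive',rect(wm(X,613,-15,50,17,26),c,22)[0],'pads',rect(wm(X,604,259,60,5.5,75),c,10)[0])
cv2.imwrite('pics/end.png',cv2.resize(c['color'][70:230,120:420,::-1],(800,427),interpolation=cv2.INTER_CUBIC))
E
```

```text
t 22.62 pos [ 367.5 -277.9  195.6] psi 90.1 tilt [ 0.001 -0.   ] F [-0.2 -0.7  0.1] w 68.1 g 0.0
fan [ 604.4 -275.6   52.5   50.8   88.9  443. ]
[ 606.4 -277.3   66.1]
sink+fan [ 604.9 -275.5   60.8   56.3   88.9  550. ]
jar [599.8 256.9  44.7  41.4  46.1 256. ] drive [ 6.136e+02 -1.590e+01  8.060e+01  2.300e+01  5.000e-01  2.550e+02] pads [ 603.8  258.6   88.3   89.6    4.9 1135. ]
```

View pics/end.png

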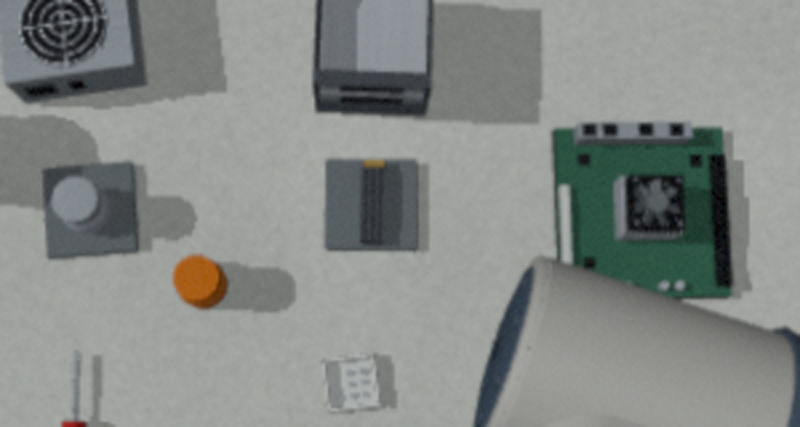

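The top view shows the fan stacked square on the sink at (655,205), the jar standing on pad_a at (77,203), and the drive in the middle of pad_b at (372,203). All measured offsets are under 5 mm, so I'm handing in.

```bash
python3 -c "
from bench import ctrl
print(ctrl.hand_in())"
```

```text
the job is handed in; nothing more can be done
None
```

I placed and released all four parts and handed the job in at about 23 s on the robot clock; the last top view put each centre within 5 mm of its target, but the hand-in returned no verdict.

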